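Shut and latch the bone-drying cage

ROBOT

A 6-joint arm with a two-finger parallel gripper is mounted at the origin on the work surface. World frame = base frame: x ahead of the robot, y to its left, z up, the work surface at z = 0. Lengths are in m, angles in rad, forces in N, time in s.
With the tool pointing down it reaches from about 0.275 to 0.825 m from the base axis. Payload 5.2 kg.
Tool frame: the origin (TCP) lies at the very end of the fingers, on their centre line; the grasp point (between the pads) lies 19 mm behind it; z points along the fingers, y is the direction in which the jaws open and shut (so a half turn about z gives the same grasp; the last joint's range is limited). The gripper opens to 93 mm and grips with 3 to 60 N. Pads are 15 mm wide; open, the fingers measure 128 mm over their backs; the gripper's body (75 mm by 188 mm) begins 65 mm behind the grasp point.
Start: joints at [-0.203, 0.259, 1.535, -0, 1.348, -0.203], TCP at [0.55, 0, 0.219] pointing down, gripper open.
Joint ranges: [-3.14, 3.14], [-0.91, 2.08], [0.19, 2.58], [-1.22, 4.36], [0.22, 2.71], [-3.12, 3.12]. Speed limits (rad/s): [2.57, 2.57, 3.14, 3.14, 3.14, 3.14].

INTERFACE

Orientations are given as a rotation vector (axis times angle).
In Python, from plant import readout, cams, order gives the robot as it stands.
- The arm moves only by the tool jog_arm, never from a script. Its argument "plan" is a list of rows, each a list of 3 entries, a list of its own where there are three numbers: the gripper's target within -1 to 1 (fully open at 1, half-way at 0, shut at -1), then the shift along the world's x, y, z in mm, then the turn, a rotation vector about the world's x, y, z in degrees. In form: [[gripper, [dx, dy, dz], [wx, wy, wz]], ...]. A call has 1 to 5 rows; each row shifts and turns the commanded pose from where the row before left it; what a row does not reach is not made up. A row lasts 1/8 s, in which the tool goes at most 62.5 mm and 10.7 degrees, less where a joint would pass 70% of its speed; a pose out of reach is approached as far as the arm can. A call with a gripper value outside its range is refused whole. The fingers move at their own pace and stop on an object; the grip force is fixed at half the most. Time passes only in rows, so rows that do not move let the fingers close. It gives the time, the measured TCP pose, the force and the opening at its end, in the units of the state.
- readout.get_state(): the state, without advancing time (a new reading comes with each control period).
- cams.camera(name): name is "scene" or "side" or "wrist"; returns a dict with "frame" (384x512x3 uint8, blue, green, red), "intrinsics" (3x3 intrinsics, pixels), "k1" (the pictures are not rectified: a ray, as slopes to the right and down, at radius r is drawn at 1 + k1 r^2 times it, then the intrinsics apply), "rvec" (rotation vector, rad) and "tvec" (3), from world to camera coordinates, as OpenCV has them. Camera axes: x right, y down, z forward; pixel columns grow to the right and rows downward; lengths in m; the calibration is good to about 2 mm. A picture is of the moment at which its call begins. There is no depth.
- order.close_job(): hands the job in, once; it reports no verdict.
Trained networks look in the newest picture that a camera, given by its name, has taken for a name from the list of things; names that differ only in an ending like _2 or _b are one class to them, and where a whole thing is asked for, a point or a joint stands for the part that bears it (a point fixed in the world has none). Each returns a list of dicts, best first, with "confidence" (0 to 1); they miss things now and then, are a little off and sometimes report something else, mostly with a low value. They report only what shows in the picture. A call takes as long as a camera call.
- cams.find_in(camera, label): "at" ([x, y, z] in m, in world coordinates, good to about 4 mm: the middle of the surface that is visible of it).
- cams.trace(camera, label): "region" (384x512 bool, what is visible of it).
The state is a dict: "t": time; "joint_positions": joint angles; "dq": joint speeds; "tau": joint torques, N m; "position": TCP position; "tool_rot": TCP orientation; "force": force on the tool from outside, world axes, zero at the start; "moment": the same for the moment, N m; "grip_width": opening from 0.0 (shut) to 1.0 (fully open).
Only numpy, scipy, OpenCV 4.12 (cv2) and the standard library are available. Lean on these libraries where they do the work, as an engineer would, in place of code of your own. Each camera call takes 0.05 s, during which the arm holds its last target.

TASK

The gate of the bone-drying cage stands ajar: shut it and latch it. Lift the latch bar by its red-knobbed stem so that it passes over the lip of the yellow catch and under its hood without forcing it against either, swing the gate gently fully home, and let the bar drop right down behind the lip so that it keeps the gate shut by itself. Do not slam the gate, and leave the bones and the other things on the table where they are.

Things in the scene. Friction and masses are not known exactly. Their poses are not given: they have to be found in the camera images.
- gate_hinge (a point): Foot of the gate's upright hinge line, at table level, right front corner of a low green wire cage (380 mm wide, 230 deep, 125 high, fixed). Its frame is the CAGE FRAME: z up, +y along the cage front from the hinge to the catch, +x into the cage, -x out of the front, where the gate opens.
- gate (a joint): Gate angle (rad): 0 fully home, growing as it opens (counter-clockwise from above; at angle a it points along (-sin a, cos a) in the cage frame). Gate: 10 to 275 mm from the hinge, 16 mm thick, top 122 mm up; stays where left, but over the last 0.04 rad a spring buffer at 265 mm pushes it out with 3 to 6 N unless latched. Latched it rests at about 0.02.
- bar (a joint): Latch bar angle (rad): 0 level, down on its rest on the gate; grows to 0.35 as the free end is lifted; falls by its weight (1.3 to 2 N at the stem). Steel bar in the plane of the gate above its top, 10 mm thick, 14 high; pivot 60 mm from the hinge line, bar middle 155 mm above the table, free end 325 mm from the hinge line.
- stem (a point): Mid grip length of the bar's upright steel stem: round, 12 mm, free from 162 to 216 mm above the table with the bar level, red 20 mm ball on top (top at 237 mm). The point is 180 mm along the bar from its pivot and 40 mm above the bar's middle (195 mm above the table when level); moves with bar and gate. z up the stem, y along the bar, x across the gate.
- catch_foot (a point): Table level straight below the slot of the yellow catch, 306 mm from the hinge line (cage frame axes). The catch is 16 mm wide along y. Its upright lip, which the bar must pass over, fills x = -21 to -11 mm; behind it the slot for the bar reaches to x = +14 mm (bar middle at x = 0 when the gate is home). The lip's foot is always below the level bar.
- hood_foot (a point): Table level below the front edge of the catch's flat hood, 75 mm in front of the slot: the hood overhangs lip and slot and juts 54 mm out before the lip. Hood underside is 23.5 mm above the lip's top edge: only 6 to 8 mm free play for the bar. The whole catch is screwed to its post at a height not reported: lip top 156 to 196 mm above the table.
- post_top (a point): Top of the green post that carries the catch, 235 mm above the table, 20 x 44 mm. As the catch height is not measured, feel for hood or lip with the bar. Do not force the metal: keep any push between bar and catch below 15 N; a touch of about 5 N felt at the stem is plenty.
- bone_a: Long bone, 170 x 30 x 27 mm, lying in the cage; not to be moved.
- tray: White plastic tray 200 x 150 x 45 mm on the right; not to be moved.
- bone_c: Bone, 130 mm, lying in the white tray; not to be moved.
- vertebra: Vertebra, about 80 mm wide and 22 mm high, on the left; not to be moved.
- caliper: Sliding caliper, 200 mm, lying on the table; not to be moved.
- jar: Small jar, 60 mm wide, 75 mm high; not to be moved.
- soft_brush: Cleaning brush lying on the table; not to be moved.

How it is judged:
By the outcome, as a careful person would: the job done as asked, in the order asked, and still so for the second after the job is handed in, with the robot touching nothing.
It also fails if it takes over 64 s, if anything falls off the work surface, if the arm or the gripper's body presses on something with over 40 N, if the wrist force passes 120 N, or if a joint passes its speed limit or range.

## Working session

There is one attempt and no reset: what is moved stays moved. The work goes in short steps, Python scripts to look and compute and a tool call to move; the robot and the scene stay as the last step left them, time stands still between calls to the robot, and variables do not carry over. Pictures are saved under pics/ and viewed, and the job is handed in when it is done.

Besides the shell and the picture viewer there is one more tool, called after "Call:" as name([rows], argument=value, ...), one row to a line, values as JSON. jog_arm: Moves the arm, as the interface text tells. Its arguments: {"type":"object","properties":{"plan":{"type":"array","items":{"type":"array"}}},"required":["plan"]}

```bash
mkdir -p pics; ls; cat > h.py <<'E'
import numpy as np, cv2
from plant import readout, cams, order
E
python3 - <<'E'
from h import *
s=readout.get_state(); print({k:np.round(v,3).tolist() for k,v in s.items()})
for n in ["scene","side","wrist"]:
    c=cams.camera(n); cv2.imwrite(f"pics/{n}0.png",c["frame"])
    print(n,np.round(c["intrinsics"],1).tolist(),c["k1"],np.round(c["rvec"],3),np.round(c["tvec"],3))
    for l in ["gate_hinge","gate","bar","stem","catch_foot","hood_foot","post_top"]:
        r=cams.find_in(n,l); print(l,[(np.round(d["at"],3).tolist(),round(d["confidence"],2)) for d in r[:2]])
print(readout.get_state()["t"])
E
```

```text
pics
{'t': 0.0, 'joint_positions': [-0.203, 0.259, 1.536, 0.0, 1.348, -0.203], 'dq': [0.001, -0.002, -0.002, -0.001, 0.0, 0.0], 'tau': [0.0, -43.73, -28.4, 0.072, 0.041, -0.0], 'position': [0.549, 0.0, 0.218], 'tool_rot': [-2.22, -2.22, 0.002], 'force': [-0.728, -0.201, -0.523], 'moment': [0.003, -0.008, -0.054], 'grip_width': 0.999}
scene [[360.5, 0.0, 254.0], [0.0, 360.5, 192.7], [0.0, 0.0, 1.0]] -0.035877335738672425 [ 0.805  2.651 -0.995] [ 0.443 -0.09   1.557]
gate_hinge [([0.766, -0.038, 0.017], 0.69), ([0.32, 0.391, 0.02], 0.54)]
gate [([0.593, -0.076, 0.12], 0.81), ([0.637, 0.44, 0.074], 0.61)]
bar [([0.567, -0.013, 0.163], 0.74), ([0.766, -0.04, 0.021], 0.35)]
stem [([0.57, -0.005, 0.164], 0.55)]
catch_foot [([0.767, -0.034, 0.02], 0.9)]
hood_foot [([0.767, -0.039, 0.017], 0.97)]
post_top [([0.468, -0.471, 0.012], 0.68), ([0.767, -0.039, 0.02], 0.56)]
side [[480.7, 0.0, 256.9], [0.0, 480.7, 191.8], [0.0, 0.0, 1.0]] -0.139439194414682 [ 2.392 -0.307  0.11 ] [-0.508  0.184  1.435]
gate_hinge []
gate [([0.598, -0.088, 0.121], 0.73), ([0.31, 0.378, 0.02], 0.62)]
bar [([0.571, -0.038, 0.162], 0.63)]
stem [([0.571, -0.041, 0.158], 0.79)]
catch_foot [([0.755, -0.085, 0.04], 0.67)]
hood_foot [([0.758, -0.086, 0.038], 0.91)]
post_top [([0.758, -0.084, 0.043], 0.58)]
wrist [[318.5, 0.0, 250.5], [0.0, 318.5, 190.5], [0.0, 0.0, 1.0]] -0.04844625052302109 [-2.882e+00 -0.000e+00  1.000e-03] [-0.551 -0.031  0.391]
gate_hinge [([0.701, 0.009, 0.054], 0.61)]
gate [([0.559, -0.003, 0.159], 0.59)]
bar [([0.555, 0.0, 0.165], 0.94)]
stem []
catch_foot [([0.698, 0.01, 0.055], 0.71), ([0.555, 0.0, 0.163], 0.22)]
hood_foot [([0.699, 0.011, 0.05], 0.85)]
post_top [([0.698, 0.014, 0.056], 0.96)]
1.2
```

View pictures.

View pics/scene0.png

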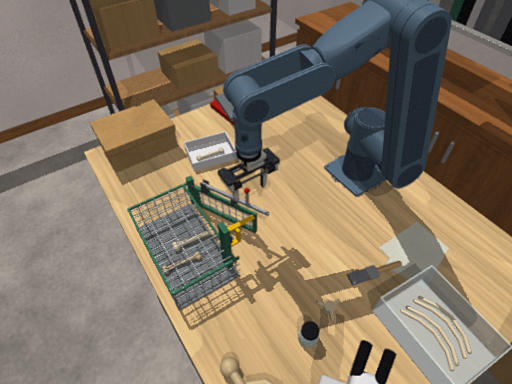

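View pics/side0.png

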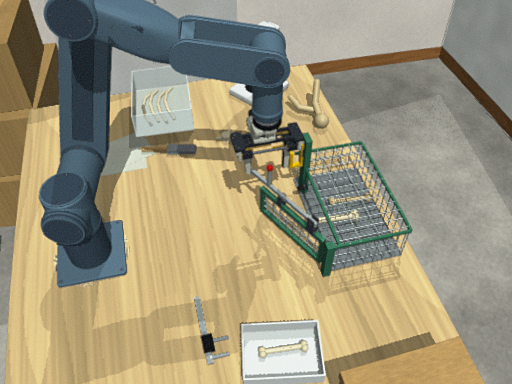

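View pics/wrist0.png

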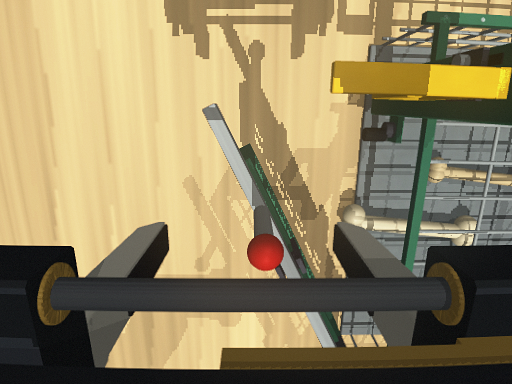

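```bash
cat >> h.py <<'E'
def proj(c,P):
    P=np.atleast_2d(np.array(P,float)); R,_=cv2.Rodrigues(np.array(c["rvec"],float))
    q=P@R.T+np.array(c["tvec"]).ravel(); s=q[:,:2]/q[:,2:]
    s=s*(1+c["k1"]*(s**2).sum(1,keepdims=True)); K=np.array(c["intrinsics"])
    return s*[K[0,0],K[1,1]]+[K[0,2],K[1,2]]
def ray(c,uv):
    K=np.array(c["intrinsics"]); d=(np.array(uv,float)-[K[0,2],K[1,2]])/[K[0,0],K[1,1]]
    s=d.copy()
    for _ in range(20): s=d/(1+c["k1"]*(s@s))
    R,_=cv2.Rodrigues(np.array(c["rvec"],float)); t=np.array(c["tvec"]).ravel()
    return -R.T@t, R.T@np.append(s,1)
def atz(c,uv,z):
    o,d=ray(c,uv); return o+d*(z-o[2])/d[2]
def red(c):
    f=c["frame"].astype(int); m=(f[...,2]>110)&(f[...,1]<60)&(f[...,0]<60)
    n,l,st,ce=cv2.connectedComponentsWithStats(m.astype(np.uint8)); 
    return [(st[i,4],ce[i].round(1).tolist()) for i in range(1,n) if st[i,4]>6]
E
python3 - <<'E'
from h import *
import pickle
C={}
for n in ["scene","side","wrist"]:
    c=cams.camera(n); C[n]=c
    r=red(c); print(n,r)
    for a,u in r: print(atz(c,u,.227).round(4))
pickle.dump(C,open("C0.pkl","wb"))
f=C["side"]["frame"][120:280,220:420]; cv2.imwrite("pics/side0z.png",cv2.resize(f,None,fx=4,fy=3.75,interpolation=2))
f=C["scene"]["frame"][140:310,120:290]; cv2.imwrite("pics/scene0z.png",cv2.resize(f,None,fx=3.5,fy=3.5,interpolation=2))
E
```

```text
scene [(np.int32(81), [217.7, 106.4]), (np.int32(14), [246.3, 189.8])]
[ 0.4035 -0.4628  0.227 ]
[ 0.5558 -0.0075  0.227 ]
side [(np.int32(32), [269.5, 167.5])]
[ 0.5603 -0.008   0.227 ]
wrist [(np.int32(895), [265.5, 253.4])]
[ 0.559  -0.0068  0.227 ]
```

View pics/side0z.png

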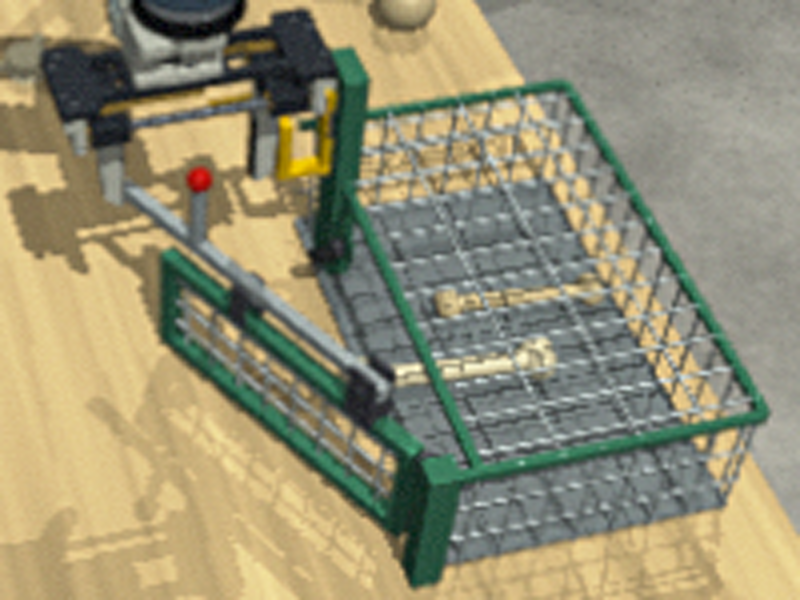

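View pics/scene0z.png

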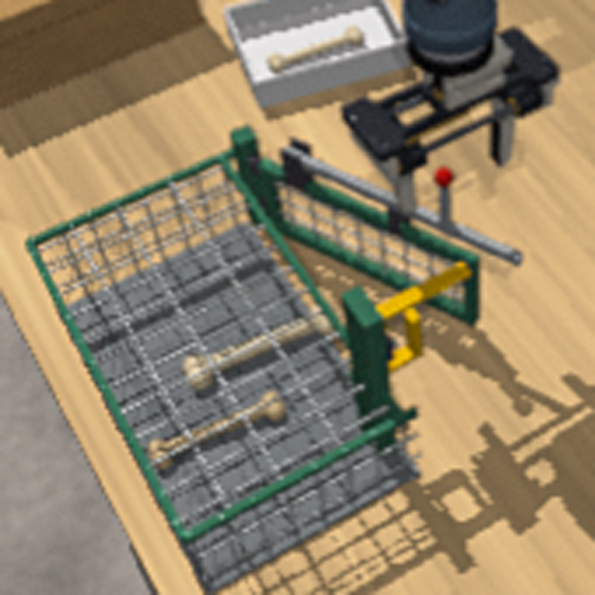

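```bash
python3 - <<'E'
from h import *
import pickle
C=pickle.load(open("C0.pkl","rb"))
def s(n,u,z): print(n,u,atz(C[n],u,z).round(4))
s("scene",(129.4,209.1),.123);s("scene",(172.9,292),.123)
s("side",(361.3,143.5),.123);s("side",(410.5,229.9),.123)
print("bar end");s("scene",(268.6,213.7),.155);s("wrist",(211,106),.160)
print("hinge post tops"); s("scene",(120+243/3.5,140+135/3.5),.15); s("side",(220+442/4,120+465/3.75),.15)
print("post"); s("scene",(120+365/3.5,140+303/3.5),.235); s("side",(220+350/4,120+57/3.75),.235)
print("hood tip"); 
for z in(.18,.2,.22): s("scene",(120+460/3.5,140+270/3.5),z);s("wrist",(333,78),z)
E
```

```text
scene (129.4, 209.1) [ 0.9012 -0.2408  0.123 ]
scene (172.9, 292) [0.9082 0.1324 0.123 ]
side (361.3, 143.5) [0.9124 0.1224 0.123 ]
side (410.5, 229.9) [ 0.9077 -0.2473  0.123 ]
bar end
scene (268.6, 213.7) [0.5185 0.0705 0.155 ]
wrist (211, 106) [0.5237 0.0707 0.16  ]
hinge post tops
scene (189.42857142857144, 178.57142857142856) [ 0.6646 -0.2296  0.15  ]
side (330.5, 244.0) [ 0.6621 -0.2511  0.15  ]
post
scene (224.28571428571428, 226.57142857142856) [0.6944 0.0856 0.235 ]
side (307.5, 135.2) [0.7045 0.0867 0.235 ]
hood tip
scene (251.42857142857142, 217.14285714285714) [0.5847 0.0663 0.18  ]
wrist (333, 78) [0.6015 0.0876 0.18  ]
scene (251.42857142857142, 217.14285714285714) [0.5929 0.0791 0.2   ]
wrist (333, 78) [0.5965 0.086  0.2   ]
scene (251.42857142857142, 217.14285714285714) [0.601  0.0918 0.22  ]
wrist (333, 78) [0.5916 0.0843 0.22  ]
```

Call:
jog_arm([
  [1,[3,-2,0],[0,0,8.5]],
  [1,[3,-2,0],[0,0,8.5]],
  [1,[4,-3,0],[0,0,8.5]],
  [1,[0,0,0],[0,0,0]],
])

```text
t: 1.85
position: [0.5602, -0.0071, 0.2186]
tool_rot: [-1.678, -2.656, 0.0]
force: [0.2, -0.0, -0.3]
grip_width: 1.002
```

```bash
python3 - <<'E'
from h import *
import pickle
c=cams.camera("wrist"); cv2.imwrite("pics/w1.png",c["frame"]); r=red(c); print([ (a,u,atz(c,u,.227).round(4)) for a,u in r])
s=readout.get_state();print(s["position"],s["tool_rot"],s["force"]); print(proj(c,[s["position"]]))
pickle.dump(c,open("w1.pkl","wb"))
E
```

```text
[(np.int32(905), [247.8, 240.2], array([ 0.559 , -0.0069,  0.227 ]))]
[ 0.55997652 -0.00697373  0.21855224] [-1.68051127e+00 -2.65405689e+00  2.88569453e-05] [-0.00636897  0.03981345 -0.19113261]
[[249.48656574 234.93848239]]
```

View pics/w1.png

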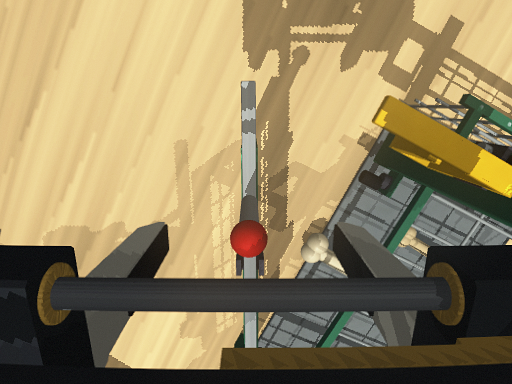

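Call:
jog_arm([
  [1,[-1,0,-20],[0,0,0]],
  [1,[0,0,-20],[0,0,0]],
  [1,[0,0,0],[0,0,0]],
])

```text
t: 2.28
position: [0.5577, -0.0066, 0.1773]
tool_rot: [-1.678, -2.652, 0.002]
force: [0.5, 0.0, 0.5]
grip_width: 1.001
```

Call:
jog_arm([
  [-0.5,[0,0,0],[0,0,0]],
  [-1,[0,0,0],[0,0,0]],
  [-1,[0,0,0],[0,0,0]],
  [-1,[0,0,0],[0,0,0]],
])

```text
t: 2.78
position: [0.5592, -0.007, 0.179]
tool_rot: [1.676, 2.656, 0.0]
force: [0.7, -0.9, 0.4]
grip_width: 0.621
```

Call:
jog_arm([
  [-1,[0,0,0],[0,0,0]],
  [-1,[0,0,0],[0,0,0]],
  [-1,[0,0,0],[0,0,0]],
  [-1,[0,0,0],[0,0,0]],
  [-1,[0,0,0],[0,0,0]],
])

```text
t: 3.4
position: [0.559, -0.007, 0.1786]
tool_rot: [-1.676, -2.657, 0.0]
force: [0.1, 0.3, 0.4]
grip_width: 0.2
```

Call:
jog_arm([
  [-1,[0,0,0],[0,0,0]],
  [-1,[0,0,0],[0,0,0]],
  [-1,[0,0,0],[0,0,0]],
  [-1,[0,0,0],[0,0,0]],
])

```text
t: 3.9
position: [0.559, -0.007, 0.1786]
tool_rot: [1.676, 2.657, -0.0]
force: [0.1, -0.7, -0.7]
grip_width: 0.194
```

```bash
python3 - <<'E'
from h import *
import pickle
C={}
for n in ["scene","side","wrist"]:
    c=cams.camera(n); C[n]=c; print(n,red(c))
pickle.dump(C,open("C2.pkl","wb"))
s=readout.get_state();print({k:np.round(s[k],3).tolist() for k in s})
f=C["side"]["frame"][110:230,230:390]; cv2.imwrite("pics/side2z.png",cv2.resize(f,None,fx=5,fy=5,interpolation=2))
f=C["scene"]["frame"][170:290,170:330]; cv2.imwrite("pics/scene2z.png",cv2.resize(f,None,fx=5,fy=5,interpolation=2))
cv2.imwrite("pics/w2.png",C["wrist"]["frame"])
E
```

```text
scene [(np.int32(80), [217.7, 106.3])]
side []
wrist [(np.int32(38), [250.1, 275.3]), (np.int32(15), [266.7, 275.6])]
{'t': 4.05, 'joint_positions': [-0.212, 0.304, 1.573, -0.0, 1.264, -0.657], 'dq': [0.002, 0.0, -0.001, 0.001, 0.001, 0.0], 'tau': [0.029, -45.526, -27.518, 0.063, 0.068, -0.011], 'position': [0.559, -0.007, 0.179], 'tool_rot': [-1.676, -2.657, 0.0], 'force': [0.183, -0.497, -0.099], 'moment': [-0.006, -0.058, 0.003], 'grip_width': 0.2}
```

View pics/side2z.png

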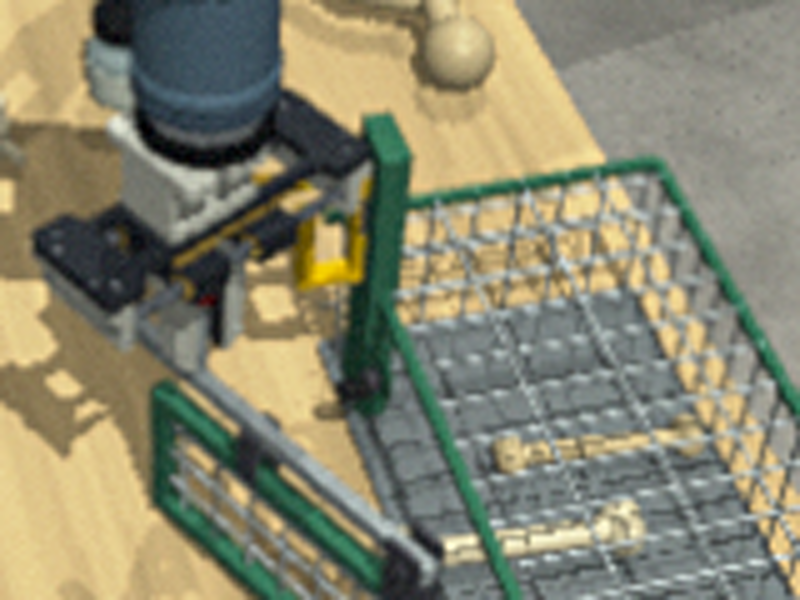

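View pics/scene2z.png

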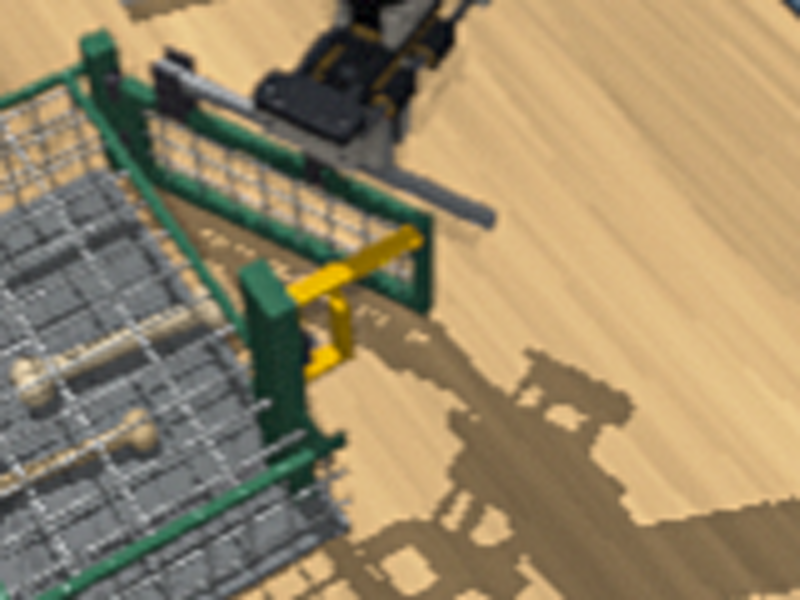

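View pics/w2.png

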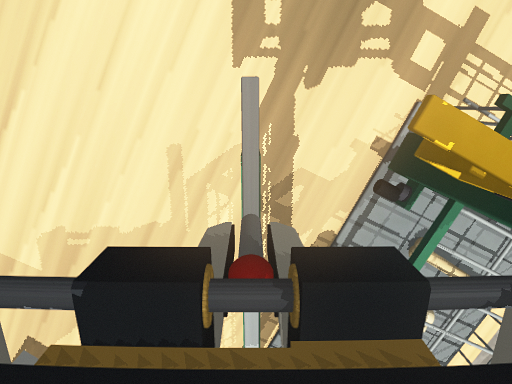

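```bash
python3 - <<'E'
import cv2
f=cv2.imread("pics/w2.png")[200:310,170:330]; cv2.imwrite("pics/w2z.png",cv2.resize(f,None,fx=5,fy=5,interpolation=2))
E
```

```text
(no output)
```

View pics/w2z.png

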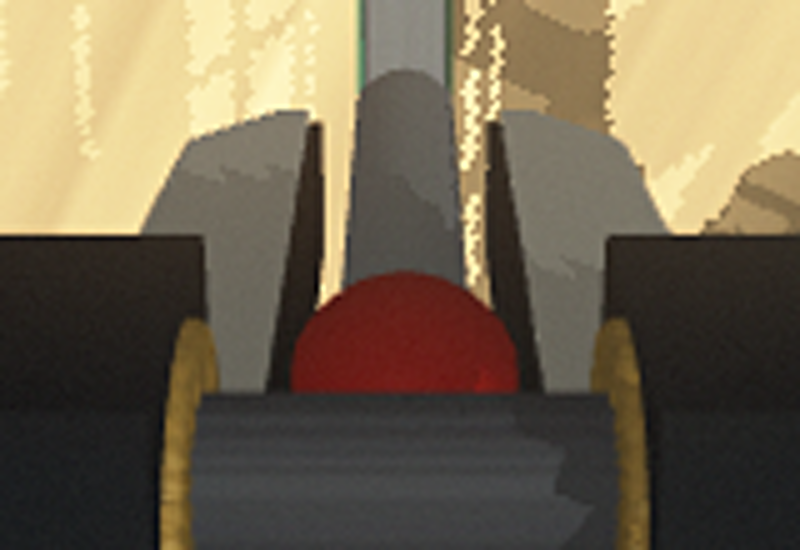

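Call:
jog_arm([
  [-0.2,[0,0,0],[0,0,0]],
  [-0.2,[0,0,0],[0,0,0]],
  [-0.2,[0,0,14],[0,0,0]],
  [-0.2,[0,0,15],[0,0,0]],
  [-0.2,[0,0,0],[0,0,0]],
])

```text
t: 4.68
position: [0.5603, -0.0072, 0.21]
tool_rot: [1.674, 2.654, 0.002]
force: [0.0, -0.1, 0.6]
grip_width: 0.399
```

Call:
jog_arm([
  [-1,[0,0,0],[0,0,0]],
  [-1,[0,0,0],[0,0,0]],
  [-1,[0,0,0],[0,0,0]],
  [-1,[0,0,0],[0,0,0]],
  [-1,[0,0,0],[0,0,0]],
])

```text
t: 5.3
position: [0.5587, -0.0069, 0.2072]
tool_rot: [-1.676, -2.656, 0.001]
force: [-0.6, 0.0, -0.7]
grip_width: 0.194
```

```bash
python3 - <<'E'
from h import *
import pickle
c=cams.camera("wrist"); f=c["frame"]
s=readout.get_state();print({k:np.round(s[k],3).tolist() for k in ("t","position","force","moment","grip_width")})
cv2.imwrite("pics/w3z.png",cv2.resize(f[200:310,170:330],None,fx=5,fy=5,interpolation=2))
E
```

```text
{'t': 5.35, 'position': [0.559, -0.007, 0.207], 'force': [0.203, -1.014, -1.777], 'moment': [-0.045, 0.027, -0.044], 'grip_width': 0.199}
```

View pics/w3z.png

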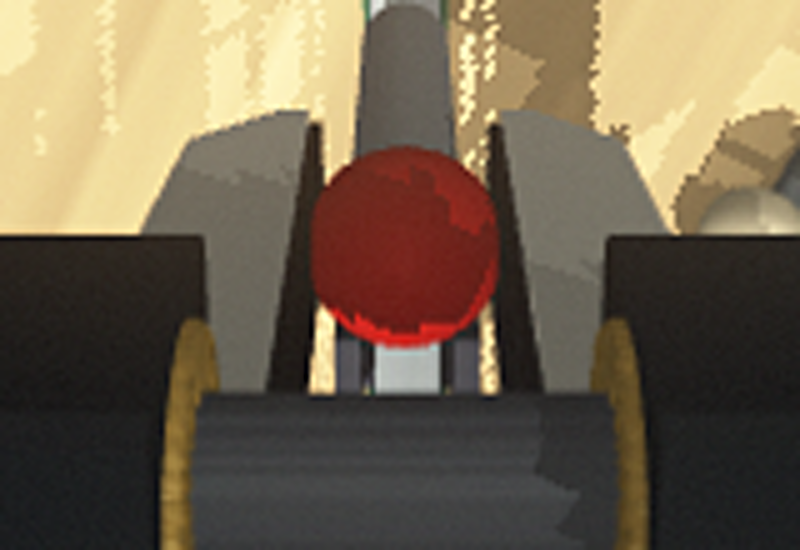

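```bash
cat >> h.py <<'E'
H=np.array([.664,-.223]); YAW=-.016
def ball(a,b=0.):
    th=a+YAW; r=.060+.180*np.cos(b)-.072*np.sin(b)
    return np.array([H[0]-r*np.sin(th),H[1]+r*np.cos(th),.155+.18*np.sin(b)+.072*np.cos(b)])
def ab(p):  # from tcp pos -> a,b estimate; dz offset from level TCP z0
    d=np.array(p[:2])-H; return np.arctan2(-d[0],d[1])-YAW, np.hypot(*d)
E
python3 - <<'E'
from h import *
p=readout.get_state()["position"]; print(ab(p))
a0=ab(p)[0]
A=np.linspace(a0,.157,12)
print((1000*np.diff([ball(a) for a in A],axis=0)).round(1), np.degrees(A[0]-A[1]))
E
```

```text
(np.float64(0.4694623111765176), np.float64(0.24039993568258414))
[[6.2 2.9 0. ]
 [6.2 2.7 0. ]
 [6.3 2.5 0. ]
 [6.4 2.4 0. ]
 [6.5 2.2 0. ]
 [6.5 2.  0. ]
 [6.6 1.8 0. ]
 [6.6 1.6 0. ]
 [6.7 1.4 0. ]
 [6.7 1.2 0. ]
 [6.7 1.1 0. ]] 1.6275246988470784
```

Call:
jog_arm([
  [-1,[6.2,2.9,0],[0,0,-1.6]],
  [-1,[6.2,2.7,0],[0,0,-1.6]],
  [-1,[6.3,2.5,0],[0,0,-1.7]],
  [-1,[0,0,0],[0,0,0]],
])

```text
t: 5.85
position: [0.5785, 0.0014, 0.2075]
tool_rot: [1.788, 2.583, 0.001]
force: [0.6, 0.2, -2.0]
grip_width: 0.196
```

Call:
jog_arm([
  [-1,[6.4,2.4,0],[0,0,-1.6]],
  [-1,[6.5,2.2,0],[0,0,-1.6]],
  [-1,[6.5,2.0,0],[0,0,-1.7]],
  [-1,[0,0,0],[0,0,0]],
])

```text
t: 6.35
position: [0.5978, 0.0078, 0.2076]
tool_rot: [1.897, 2.503, 0.001]
force: [0.7, -0.3, -2.2]
grip_width: 0.195
```

```bash
python3 - <<'E'
from h import *
import pickle
C={}
for n in ["scene","side","wrist"]:
    c=cams.camera(n); C[n]=c
pickle.dump(C,open("C4.pkl","wb"))
s=readout.get_state();print({k:np.round(s[k],3).tolist() for k in ("t","position","force","moment","grip_width")},ab(s["position"]))
f=C["side"]["frame"][110:230,230:390]; cv2.imwrite("pics/side4z.png",cv2.resize(f,None,fx=5,fy=5,interpolation=2))
f=C["scene"]["frame"][170:290,170:330]; cv2.imwrite("pics/scene4z.png",cv2.resize(f,None,fx=5,fy=5,interpolation=2))
cv2.imwrite("pics/w4.png",C["wrist"]["frame"])
E
```

```text
{'t': 6.5, 'position': [0.597, 0.008, 0.208], 'force': [1.294, -0.972, -2.827], 'moment': [-0.099, -0.117, 0.032], 'grip_width': 0.197} (np.float64(0.29794953751040887), np.float64(0.24011902769606708))
```

View pics/side4z.png

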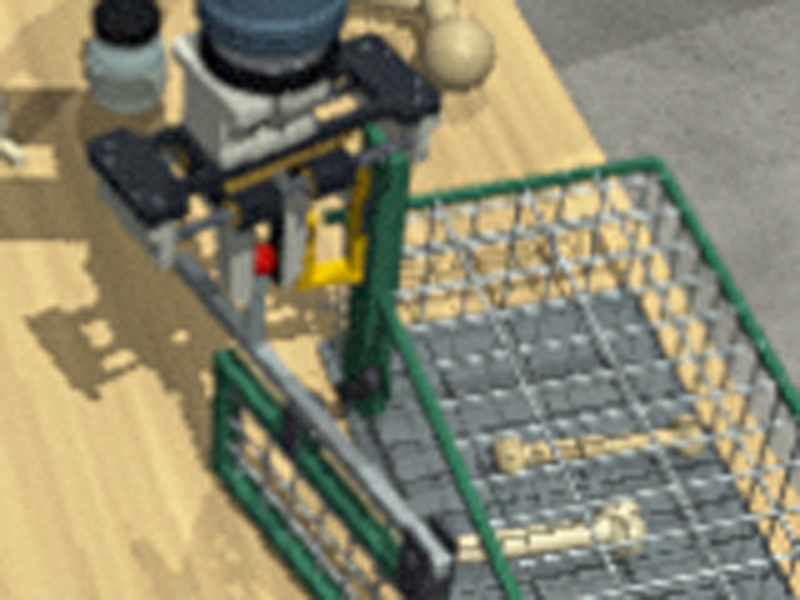

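View pics/scene4z.png

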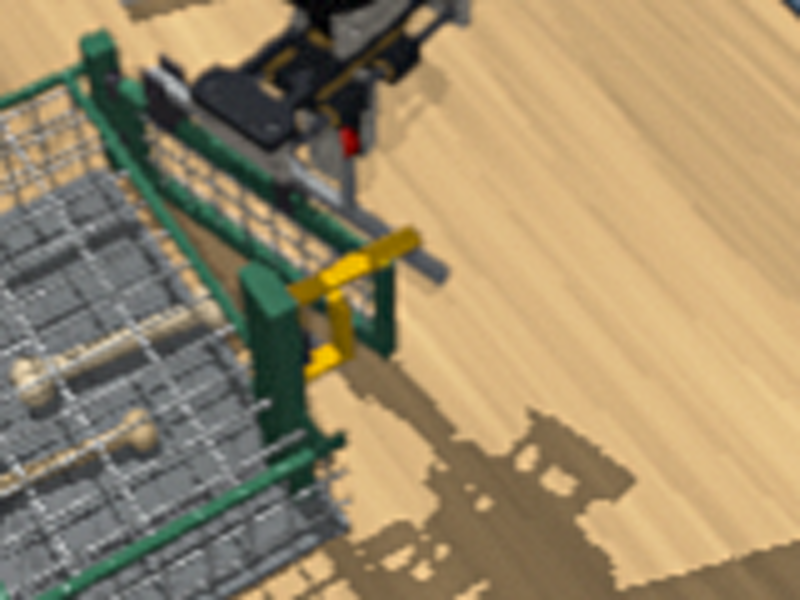

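View pics/w4.png

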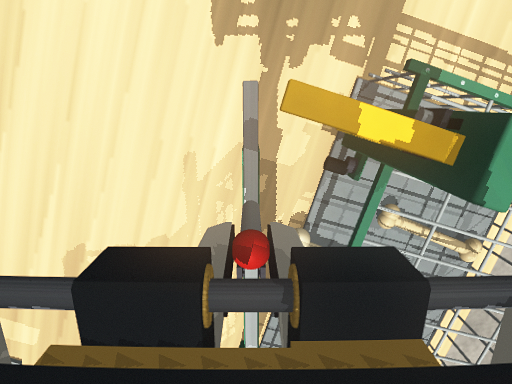

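```bash
python3 - <<'E'
from h import *
import pickle
C=pickle.load(open("C4.pkl","rb"))
def tri(l):
    A=[];b=[]
    for n,u in l:
        o,d=ray(C[n],u); d/=np.linalg.norm(d); M=np.eye(3)-np.outer(d,d); A.append(M); b.append(M@o)
    x=np.linalg.lstsq(np.vstack(A),np.hstack(b),rcond=None)[0]; return x.round(4),[proj(C[n],[x])[0].round(1) for n,_ in l]
print(tri([("wrist",(286,95)),("scene",(253.3,216.5))]))
# lip outer corner top? hood underside junction
print("hood at front corner near(+y side)",tri([("wrist",(291,81)),("scene",(254,218.3))]))
for z in (.16,.17,.18,.19,.2,.21,.22): print(z,proj(C["scene"],[[.652,.084,z],[.652,.092,z]]).round(1).ravel(), proj(C["side"],[[.652,.076,z],[.652,.092,z]]).round(1).ravel())
E
```

```text
(array([0.5927, 0.0865, 0.2116]), [array([283.8,  92. ]), array([252.7, 216.5])])
hood at front corner near(+y side) (array([0.5938, 0.0932, 0.2102]), [array([289.6,  79.1]), array([253.6, 218.3])])
0.16 [237.  233.9 238.3 235.6] [290.7 158.8 289.1 155.3]
0.17 [236.9 232.1 238.2 233.9] [290.8 156.4 289.3 152.9]
0.18 [236.8 230.3 238.1 232. ] [291.  154.  289.4 150.5]
0.19 [236.6 228.5 238.  230.2] [291.1 151.6 289.6 148.1]
0.2 [236.5 226.6 237.8 228.4] [291.3 149.2 289.7 145.7]
0.21 [236.4 224.7 237.7 226.5] [291.4 146.7 289.9 143.2]
0.22 [236.2 222.8 237.6 224.6] [291.6 144.3 290.  140.8]
```

Call:
jog_arm([
  [-1,[6.6,1.8,0],[0,0,-1.6]],
  [-1,[6.6,1.6,0],[0,0,-1.6]],
  [-1,[6.7,1.4,0],[0,0,-1.6]],
  [-1,[6.7,1.2,0],[0,0,-1.7]],
  [-1,[6.7,1.1,0],[0,0,-1.7]],
])

```text
t: 7.12
position: [0.6309, 0.0148, 0.2076]
tool_rot: [2.074, 2.36, -0.0]
force: [-0.6, -2.6, -2.8]
grip_width: 0.196
```

```bash
python3 - <<'E'
from h import *
s=readout.get_state();print({k:np.round(s[k],3).tolist() for k in ("t","position","force","moment","grip_width")},ab(s["position"]))
a=.157
for b in (0,.03,.06,.09,.11,.13,.14,.15,.16): 
    print(b,(1000*(ball(a,b)-ball(a,0))).round(1), "bar top at r306: %.1f"%(155+246*np.tan(b)+7/np.cos(b)))
E
```

```text
{'t': 7.125, 'position': [0.631, 0.015, 0.208], 'force': [-0.56, -2.568, -2.751], 'moment': [-0.363, -0.005, 0.012], 'grip_width': 0.196} (np.float64(0.1542333729678692), np.float64(0.24006206057959664))
0 [0. 0. 0.] bar top at r306: 162.0
0.03 [ 0.3 -2.2  5.4] bar top at r306: 169.4
0.06 [ 0.7 -4.6 10.7] bar top at r306: 176.8
0.09 [ 1.  -7.1 15.9] bar top at r306: 184.2
0.11 [ 1.3 -8.9 19.3] bar top at r306: 189.2
0.13 [  1.5 -10.7  22.7] bar top at r306: 194.2
0.14 [  1.7 -11.7  24.4] bar top at r306: 196.7
0.15 [  1.8 -12.7  26.1] bar top at r306: 199.3
0.16 [  1.9 -13.6  27.8] bar top at r306: 201.8
```

```bash
cat >> h.py <<'E'
def tcp(a,b):  # TCP rigid with bar, level TCP at 53 above bar middle (nominal .208)
    th=a+YAW; r=.060+.180*np.cos(b)-.053*np.sin(b)
    return np.array([H[0]-r*np.sin(th),H[1]+r*np.cos(th),.155+.18*np.sin(b)+.053*np.cos(b)])
E
python3 - <<'E'
from h import *
a=.155
B=[0,.02,.045,.07,.09,.1,.11,.12,.13,.14,.15,.16]
print((1000*np.diff([tcp(a,b) for b in B],axis=0)).round(1))
E
```

```text
[[ 0.2 -1.1  3.6]
 [ 0.2 -1.5  4.5]
 [ 0.2 -1.6  4.4]
 [ 0.2 -1.3  3.5]
 [ 0.1 -0.7  1.7]
 [ 0.1 -0.7  1.7]
 [ 0.1 -0.7  1.7]
 [ 0.1 -0.7  1.7]
 [ 0.1 -0.8  1.7]
 [ 0.1 -0.8  1.7]
 [ 0.1 -0.8  1.7]]
```

Call:
jog_arm([
  [-1,[0.2,-1.1,3.6],[1.1,0.16,0]],
  [-1,[0.2,-1.5,4.5],[1.4,0.2,0]],
  [-1,[0.2,-1.6,4.4],[1.4,0.2,0]],
  [-1,[0.2,-1.3,3.5],[1.1,0.16,0]],
  [-1,[0,0,0],[0,0,0]],
])

```text
t: 7.75
position: [0.6314, 0.0089, 0.2242]
tool_rot: [-2.028, -2.31, -0.09]
force: [0.5, -1.4, -1.5]
grip_width: 0.197
```

```bash
python3 - <<'E'
from h import *
import pickle
C={}
for n in ["scene","wrist","side"]:
    c=cams.camera(n); C[n]=c
pickle.dump(C,open("C5.pkl","wb"))
s=readout.get_state();print({k:np.round(s[k],3).tolist() for k in ("t","position","force","moment","grip_width","tool_rot")},ab(s["position"]))
f=C["scene"]["frame"][170:290,170:330]; cv2.imwrite("pics/scene5z.png",cv2.resize(f,None,fx=5,fy=5,interpolation=2))
f=C["side"]["frame"][110:230,230:390]; cv2.imwrite("pics/side5z.png",cv2.resize(f,None,fx=5,fy=5,interpolation=2))
cv2.imwrite("pics/w5.png",C["wrist"]["frame"])
E
```

```text
{'t': 7.9, 'position': [0.631, 0.009, 0.224], 'force': [0.125, -2.704, -3.084], 'moment': [-0.608, -0.124, -0.031], 'grip_width': 0.202, 'tool_rot': [-2.027, -2.311, -0.088]} (np.float64(0.15654672995638774), np.float64(0.2344798024930725))
```

View pics/scene5z.png

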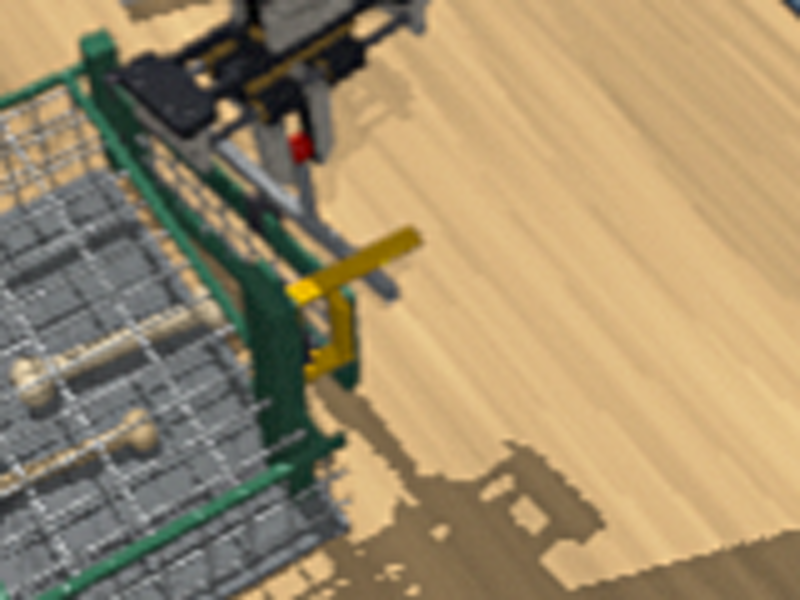

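View pics/w5.png

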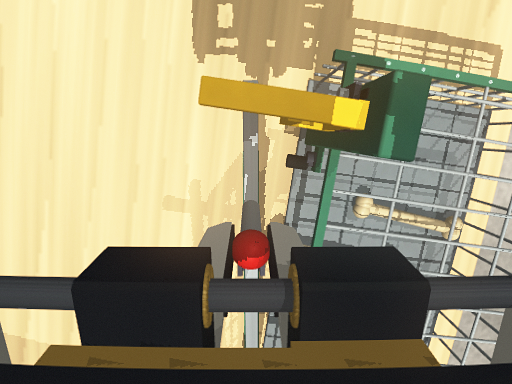

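View pics/side5z.png

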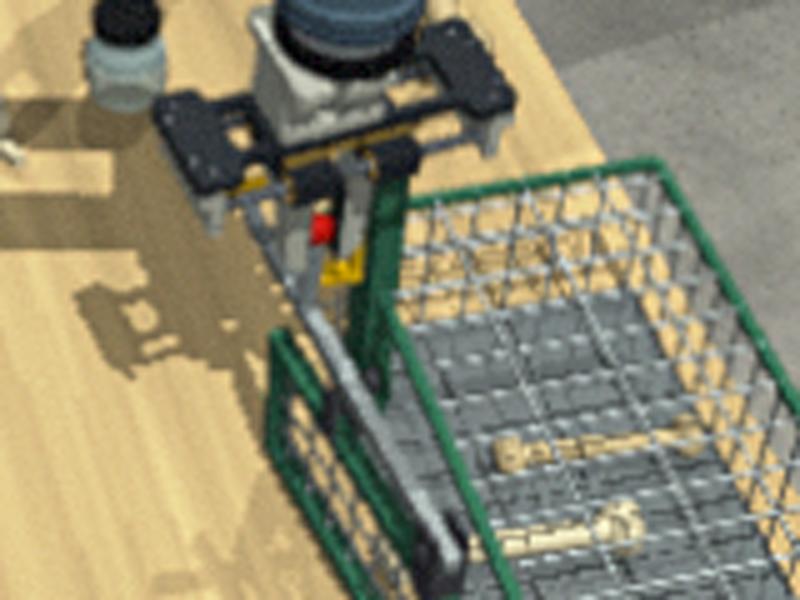

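Call:
jog_arm([
  [-1,[0.1,-0.7,1.7],[0.57,0.08,0]],
  [-1,[0,0,0],[0,0,0]],
])

```text
t: 8.15
position: [0.6311, 0.0085, 0.2253]
tool_rot: [-2.021, -2.304, -0.097]
force: [0.5, -2.9, -3.4]
grip_width: 0.193
```

Call:
jog_arm([
  [-1,[0.1,-0.7,1.7],[0.57,0.08,0]],
  [-1,[0,0,0],[0,0,0]],
])

```text
t: 8.4
position: [0.6314, 0.0078, 0.2271]
tool_rot: [-2.016, -2.298, -0.108]
force: [0.1, -3.1, -3.7]
grip_width: 0.194
```

Call:
jog_arm([
  [-1,[0.1,-0.7,1.7],[0.57,0.08,0]],
  [-1,[0,0,0],[0,0,0]],
])

```text
t: 8.65
position: [0.6316, 0.007, 0.2289]
tool_rot: [-2.011, -2.292, -0.118]
force: [0.0, -3.7, -4.1]
grip_width: 0.193
```

Call:
jog_arm([
  [-1,[0,-1.0,0],[0,0,0]],
  [-1,[0,0,0],[0,0,0]],
])

```text
t: 8.9
position: [0.6316, 0.0068, 0.229]
tool_rot: [-2.01, -2.293, -0.119]
force: [0.6, -0.8, -2.1]
grip_width: 0.194
```

Call:
jog_arm([
  [-1,[0.1,-0.7,1.7],[0.57,0.08,0]],
  [-1,[0,0,0],[0,0,0]],
])

```text
t: 9.15
position: [0.6316, 0.006, 0.2308]
tool_rot: [-2.005, -2.286, -0.129]
force: [-0.7, 0.7, -1.6]
grip_width: 0.199
```

Call:
jog_arm([
  [-1,[0.1,-0.8,1.7],[0.57,0.08,0]],
  [-1,[0,0,0],[0,0,0]],
])

```text
t: 9.4
position: [0.6317, 0.0052, 0.2326]
tool_rot: [-2.0, -2.28, -0.139]
force: [0.2, 1.1, -0.7]
grip_width: 0.198
```

Call:
jog_arm([
  [-1,[0.1,-0.8,1.3],[0.5,0.07,0]],
  [-1,[0,0,0],[0,0,0]],
])

```text
t: 9.65
position: [0.6318, 0.0046, 0.2339]
tool_rot: [-1.995, -2.275, -0.147]
force: [-1.9, 4.1, 0.3]
grip_width: 0.196
```

Call:
jog_arm([
  [-1,[0.1,-0.6,1.3],[0.45,0.06,0]],
  [-1,[0,0,0],[0,0,0]],
])

```text
t: 9.9
position: [0.6319, 0.0039, 0.2352]
tool_rot: [-1.99, -2.27, -0.155]
force: [-0.2, 5.6, 0.9]
grip_width: 0.199
```

Call:
jog_arm([
  [-1,[0,1.6,0],[0,0,0]],
  [-1,[0,0,0],[0,0,0]],
])

```text
t: 10.15
position: [0.6319, 0.0044, 0.2345]
tool_rot: [-1.992, -2.271, -0.152]
force: [-0.9, 1.2, -1.8]
grip_width: 0.199
```

```bash
python3 - <<'E'
from h import *
import pickle
C={}
for n in ["scene","wrist"]:
    c=cams.camera(n); C[n]=c
pickle.dump(C,open("C6.pkl","wb"))
s=readout.get_state();print({k:np.round(s[k],3).tolist() for k in ("t","position","force","moment","grip_width","tool_rot")},ab(s["position"]))
f=C["scene"]["frame"][190:270,190:290]; cv2.imwrite("pics/scene6z.png",cv2.resize(f,None,fx=7,fy=7,interpolation=2))
cv2.imwrite("pics/w6.png",cv2.resize(C["wrist"]["frame"][50:310,150:450],None,fx=2.3,fy=2.3))
E
```

```text
{'t': 10.25, 'position': [0.632, 0.004, 0.235], 'force': [-0.265, 0.799, -0.649], 'moment': [-0.041, 0.04, 0.032], 'grip_width': 0.199, 'tool_rot': [-1.992, -2.271, -0.152]} (np.float64(0.15633680099240072), np.float64(0.22965452201204342))
```

View pics/scene6z.png

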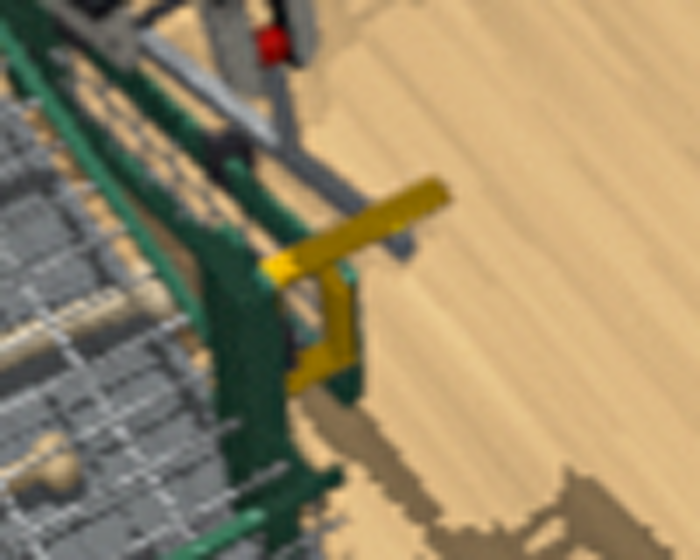

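View pics/w6.png

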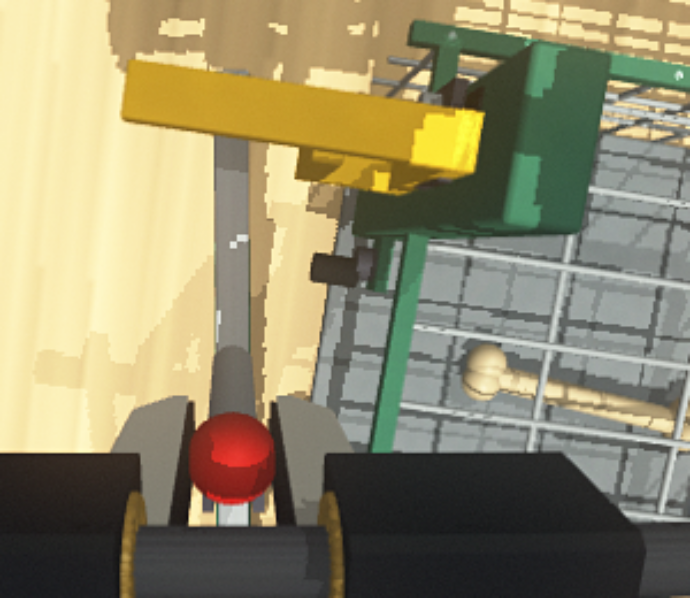

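Call:
jog_arm([
  [-1,[0,-0.4,0.9],[0.29,0.04,0]],
  [-1,[0,0,0],[0,0,0]],
])

```text
t: 10.5
position: [0.632, 0.004, 0.2355]
tool_rot: [-1.989, -2.267, -0.157]
force: [-0.2, -0.4, -1.8]
grip_width: 0.197
```

Call:
jog_arm([
  [-1,[0,-0.4,0.9],[0.29,0.04,0]],
  [-1,[0,0,0],[0,0,0]],
])

```text
t: 10.75
position: [0.632, 0.0035, 0.2365]
tool_rot: [-1.987, -2.264, -0.162]
force: [0.8, -1.3, -3.9]
grip_width: 0.196
```

Call:
jog_arm([
  [-1,[0,-0.4,0.9],[0.29,0.04,0]],
  [-1,[0,0,0],[0,0,0]],
])

```text
t: 11.0
position: [0.632, 0.0032, 0.2371]
tool_rot: [-1.984, -2.261, -0.167]
force: [1.3, -3.3, -5.3]
grip_width: 0.198
```

Call:
jog_arm([
  [-1,[0,-0.9,0],[0,0,0]],
  [-1,[0,0,0],[0,0,0]],
])

```text
t: 11.25
position: [0.6319, 0.0031, 0.2373]
tool_rot: [-1.983, -2.261, -0.168]
force: [1.5, -1.3, -5.7]
grip_width: 0.195
```

```bash
python3 - <<'E'
from h import *
cams.camera("wrist")
F=[]
for i in range(6):
    s=readout.get_state(); F.append(np.r_[s["force"],s["moment"]]); cams.camera("wrist")
print(np.mean(F,0).round(2),np.std(F,0).round(2)); print(np.round(s["position"],4),s["t"])
E
```

```text
[ 2.04 -0.09 -6.51 -0.31 -0.36 -0.08] [0.78 0.23 0.59 0.03 0.03 0.02]
[0.6319 0.0031 0.2373] 11.55
```

Call:
jog_arm([
  [-1,[0,0.7,-2.0],[-0.7,-0.1,0]],
  [-1,[0,0.7,-2.0],[-0.7,-0.1,0]],
  [-1,[0,0,0],[0,0,0]],
  [-1,[0,0,0],[0,0,0]],
])

```text
t: 12.1
position: [0.6317, 0.0047, 0.2337]
tool_rot: [-1.995, -2.276, -0.145]
force: [-1.2, 1.2, -0.3]
grip_width: 0.195
```

```bash
cat >> h.py <<'E'
def rd(k=5):
    F=[]
    for i in range(k):
        cams.camera("wrist"); s=readout.get_state(); F.append(np.r_[s["force"],s["moment"]])
    print("F",np.mean(F,0).round(2),"pos",np.round(s["position"],4),"t",s["t"],"rot",np.round(s["tool_rot"],3),"ab",np.round(ab(s["position"]),4),s["grip_width"]); return s
E
python3 - <<'E'
from h import *
rd()
# swing table from a=.156 to 0 at b=.146
b=.146
A=np.linspace(.156,0,13)
print((1000*np.diff([tcp(a,b) for a in A],axis=0)).round(2), A)
E
```

```text
F [-0.9   2.31 -0.48  0.31  0.12 -0.01] pos [0.6318 0.0046 0.2337] t 12.35 rot [-1.996 -2.276 -0.145] ab [0.1563 0.2299] 0.1954477096780185
[[ 2.97  0.4   0.  ]
 [ 2.97  0.36  0.  ]
 [ 2.98  0.32  0.  ]
 [ 2.98  0.28  0.  ]
 [ 2.98  0.24  0.  ]
 [ 2.99  0.2   0.  ]
 [ 2.99  0.17  0.  ]
 [ 2.99  0.13  0.  ]
 [ 2.99  0.09  0.  ]
 [ 2.99  0.05  0.  ]
 [ 2.99  0.01  0.  ]
 [ 2.99 -0.03  0.  ]] [0.156 0.143 0.13  0.117 0.104 0.091 0.078 0.065 0.052 0.039 0.026 0.013
 0.   ]
```

Call:
jog_arm([
  [-1,[0,0.6,-0.5],[-0.1,0,0]],
  [-1,[2.97,0.4,0],[0,0,-0.74]],
  [-1,[2.97,0.36,0],[0,0,-0.74]],
  [-1,[2.98,0.32,0],[0,0,-0.75]],
  [-1,[0,0,0],[0,0,0]],
])

```text
t: 12.98
position: [0.6413, 0.0061, 0.233]
tool_rot: [-2.042, -2.239, -0.147]
force: [0.2, 3.1, -0.3]
grip_width: 0.198
```

Call:
jog_arm([
  [-1,[2.98,0.28,0],[0,0,-0.74]],
  [-1,[2.98,0.24,0],[0,0,-0.75]],
  [-1,[0,0,0],[0,0,0]],
])

```text
t: 13.35
position: [0.6471, 0.0066, 0.233]
tool_rot: [-2.072, -2.213, -0.148]
force: [0.2, 4.5, -0.1]
grip_width: 0.201
```

```bash
python3 - <<'E'
from h import *
rd(3)
c=cams.camera("wrist");cv2.imwrite("pics/w7.png",cv2.resize(c["frame"][50:310,150:450],None,fx=2.3,fy=2.3))
E
```

```text
F [ 0.01  3.91 -0.46  0.6  -0.03 -0.05] pos [0.647  0.0065 0.233 ] t 13.5 rot [-2.072 -2.214 -0.148] ab [0.09   0.2301] 0.20155201041542017
```

View pics/w7.png

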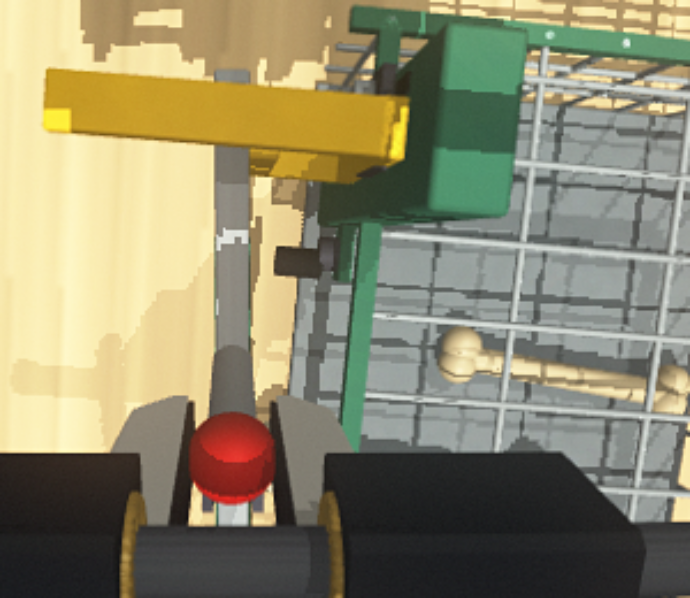

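Call:
jog_arm([
  [-1,[0,1.3,0],[0,0,0]],
  [-1,[0,0,0],[0,0,0]],
])

```text
t: 13.8
position: [0.6469, 0.0068, 0.2327]
tool_rot: [-2.073, -2.214, -0.146]
force: [-0.5, -0.6, -2.4]
grip_width: 0.196
```

```bash
python3 - <<'E'
from h import *
rd(4)
E
```

```text
F [ 0.18 -1.78 -2.69 -0.38 -0.13 -0.02] pos [0.6469 0.0068 0.2327] t 14.0 rot [-2.073 -2.213 -0.146] ab [0.0904 0.2305] 0.1958174396505476
```

Call:
jog_arm([
  [-1,[0,-0.5,0.4],[0,0,0]],
  [-1,[2.99,0.3,0],[0,0,-0.74]],
  [-1,[0,0,0],[0,0,0]],
])

```text
t: 14.38
position: [0.6494, 0.0069, 0.2329]
tool_rot: [-2.087, -2.199, -0.146]
force: [-2.1, -4.4, -3.0]
grip_width: 0.196
```

Call:
jog_arm([
  [-1,[2.99,0.25,0],[0,0,-0.75]],
  [-1,[0,0,0],[0,0,0]],
])

```text
t: 14.62
position: [0.6526, 0.0071, 0.233]
tool_rot: [-2.102, -2.187, -0.148]
force: [-0.5, -4.9, -5.0]
grip_width: 0.196
```

Call:
jog_arm([
  [-1,[2.99,0.2,0],[0,0,-0.75]],
  [-1,[0,0,0],[0,0,0]],
])

```text
t: 14.88
position: [0.6559, 0.0072, 0.233]
tool_rot: [-2.117, -2.174, -0.15]
force: [-0.8, -4.9, -4.9]
grip_width: 0.196
```

Call:
jog_arm([
  [-1,[0,-1.2,0],[0,0,0]],
  [-1,[0,0,0],[0,0,0]],
])

```text
t: 15.12
position: [0.6558, 0.0069, 0.2334]
tool_rot: [-2.116, -2.174, -0.151]
force: [0.9, -3.4, -3.6]
grip_width: 0.198
```

```bash
python3 - <<'E'
from h import *
rd(4)
E
```

```text
F [-0.34 -2.36 -3.68 -0.57  0.01 -0.06] pos [0.6559 0.0069 0.2334] t 15.325 rot [-2.116 -2.174 -0.151] ab [0.0514 0.2301] 0.19870550765388179
```

Call:
jog_arm([
  [-1,[0,-0.8,-0.2],[0,0,0]],
  [-1,[2.99,0.05,0],[0,0,-0.74]],
  [-1,[0,0,0],[0,0,0]],
])

```text
t: 15.7
position: [0.6582, 0.007, 0.2332]
tool_rot: [-2.129, -2.159, -0.152]
force: [-4.1, 2.9, -1.1]
grip_width: 0.196
```

Call:
jog_arm([
  [-1,[2.99,0.0,0],[0,0,-0.74]],
  [-1,[0,0,0],[0,0,0]],
])

```text
t: 15.95
position: [0.6609, 0.0071, 0.2331]
tool_rot: [-2.143, -2.146, -0.152]
force: [-4.8, 3.0, -0.7]
grip_width: 0.194
```

Call:
jog_arm([
  [-1,[2.99,0.0,0],[0,0,-0.74]],
  [-1,[0,0,0],[0,0,0]],
])

```text
t: 16.2
position: [0.6636, 0.0071, 0.233]
tool_rot: [-2.156, -2.132, -0.153]
force: [-5.3, 3.1, -1.4]
grip_width: 0.198
```

```bash
python3 - <<'E'
from h import *
rd(4)
E
```

```text
F [-5.68  2.53 -1.21  0.32  0.88  0.15] pos [0.6635 0.0071 0.233 ] t 16.4 rot [-2.156 -2.132 -0.153] ab [0.018  0.2301] 0.19529733142848482
```

Call:
jog_arm([
  [-1,[2.0,0.3,0],[0,0,-0.45]],
  [-1,[0,0,0],[0,0,0]],
])

```text
t: 16.65
position: [0.6652, 0.0073, 0.2328]
tool_rot: [-2.165, -2.124, -0.152]
force: [-6.6, 2.3, -1.8]
grip_width: 0.195
```

Call:
jog_arm([
  [-1,[1.5,0.2,0],[0,0,-0.4]],
  [-1,[0,0,0],[0,0,0]],
])

```text
t: 16.9
position: [0.6661, 0.0074, 0.2325]
tool_rot: [-2.172, -2.116, -0.151]
force: [-7.9, 2.5, -2.3]
grip_width: 0.197
```

Call:
jog_arm([
  [-1,[1.0,0.2,0],[0,0,-0.2]],
  [-1,[0,0,0],[0,0,0]],
])

```text
t: 17.15
position: [0.6662, 0.0076, 0.2322]
tool_rot: [-2.174, -2.111, -0.149]
force: [-10.0, 1.1, -1.1]
grip_width: 0.197
```

```bash
python3 - <<'E'
from h import *
rd(4)
c=cams.camera("wrist");cv2.imwrite("pics/w8.png",cv2.resize(c["frame"][50:310,150:450],None,fx=2.3,fy=2.3))
E
```

```text
F [-10.4    1.21  -1.44   0.12   1.66   0.3 ] pos [0.6662 0.0076 0.2322] t 17.35 rot [-2.174 -2.111 -0.149] ab [0.0066 0.2306] 0.19805229940356608
```

View pics/w8.png

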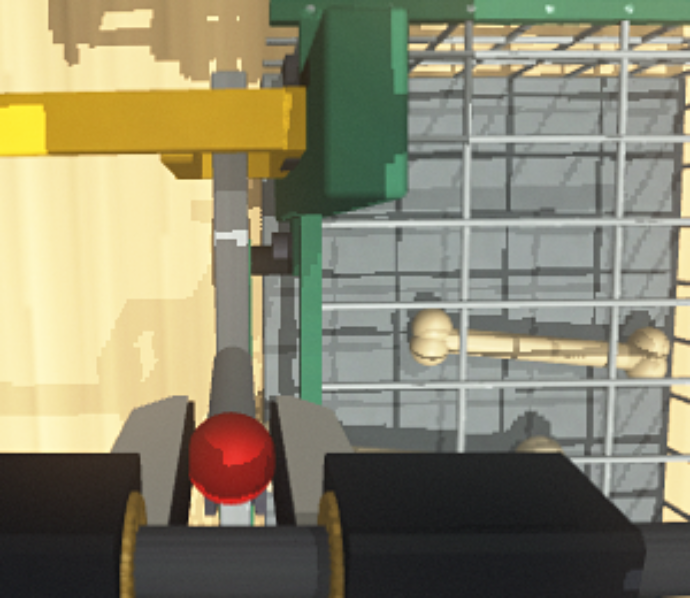

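Call:
jog_arm([
  [-1,[0,1.5,-3.5],[-1.15,0,0]],
  [-1,[0,1.5,-3.5],[-1.15,0,0]],
  [-1,[0,0,0],[0,0,0]],
])

```text
t: 17.77
position: [0.6663, 0.0108, 0.2249]
tool_rot: [-2.196, -2.133, -0.107]
force: [-9.1, 0.3, -1.5]
grip_width: 0.196
```

Call:
jog_arm([
  [-1,[0,1.4,-3.5],[-1.15,0,0]],
  [-1,[0,1.4,-3.5],[-1.15,0,0]],
  [-1,[0,0,0],[0,0,0]],
])

```text
t: 18.15
position: [0.6663, 0.0136, 0.2178]
tool_rot: [-2.218, -2.154, -0.064]
force: [-9.5, 1.5, -2.0]
grip_width: 0.198
```

```bash
python3 - <<'E'
from h import *
rd(4)
E
```

```text
F [-9.72  1.05 -1.27  0.13  1.55  0.17] pos [0.6663 0.0134 0.218 ] t 18.35 rot [-2.218 -2.153 -0.065] ab [0.0064 0.2365] 0.19395502557794456
```

Call:
jog_arm([
  [-1,[0,1.2,-3.5],[-1.15,0,0]],
  [-1,[0,1.2,-3.5],[-1.15,0,0]],
  [-1,[0,0.6,-2.0],[-0.8,0,0]],
  [-1,[0,0,0],[0,0,0]],
])

```text
t: 18.85
position: [0.6663, 0.0165, 0.2088]
tool_rot: [-2.246, -2.182, -0.006]
force: [-9.8, 0.7, -1.5]
grip_width: 0.197
```

```bash
python3 - <<'E'
from h import *
rd(4)
E
```

```text
F [-9.89  1.22 -1.54  0.18  1.52  0.12] pos [0.6663 0.0164 0.209 ] t 19.05 rot [-2.246 -2.181 -0.007] ab [0.0063 0.2394] 0.19903519718716003
```

Call:
jog_arm([
  [-1,[0,0.3,-1.5],[0,0,0]],
  [-1,[-2,0,0],[0,0,0.3]],
  [-1,[-2,0,0],[0,0,0.3]],
  [-1,[-2,0,0],[0,0,0.3]],
  [-1,[0,0,0],[0,0,0]],
])

```text
t: 19.68
position: [0.6623, 0.0166, 0.2085]
tool_rot: [-2.232, -2.201, -0.013]
force: [-4.6, 2.1, -1.3]
grip_width: 0.197
```

```bash
python3 - <<'E'
from h import *
rd(4)
E
```

```text
F [-5.16  2.06 -1.11  0.36  0.87  0.09] pos [0.6624 0.0166 0.2085] t 19.875 rot [-2.232 -2.201 -0.013] ab [0.0228 0.2396] 0.1973259993451933
```

Call:
jog_arm([
  [-1,[-1,0,-1.0],[0,0,0]],
  [-1,[-1,0.5,0],[0,0,0]],
  [-1,[0,0,0],[0,0,0]],
])

```text
t: 20.25
position: [0.6617, 0.0169, 0.2077]
tool_rot: [-2.233, -2.202, -0.016]
force: [-0.8, 3.3, -2.7]
grip_width: 0.197
```

```bash
python3 - <<'E'
from h import *
rd(4)
E
```

```text
F [-0.15  4.3  -2.21  0.7   0.02  0.14] pos [0.6616 0.0169 0.2077] t 20.45 rot [-2.233 -2.202 -0.015] ab [0.0258 0.2399] 0.19591691882401593
```

Call:
jog_arm([
  [-0.4,[0,0.8,-0.5],[0,0,0]],
  [-0.4,[0,0,0],[0,0,0]],
  [0,[0,0,0],[0,0,0]],
  [0,[0,0,0],[0,0,0]],
])

```text
t: 20.95
position: [0.6614, 0.0168, 0.2074]
tool_rot: [-2.234, -2.202, -0.014]
force: [-0.1, 1.2, -0.2]
grip_width: 0.461
```

Call:
jog_arm([
  [0,[0,0,20],[0,0,0]],
  [0,[0,0,30],[0,0,0]],
  [0,[-15,-10,40],[0,0,0]],
  [0,[-30,-30,40],[0,0,0]],
  [0,[0,0,0],[0,0,0]],
])

```text
t: 21.58
position: [0.6165, -0.0248, 0.3421]
tool_rot: [2.238, 2.201, 0.019]
force: [0.6, -0.2, -0.3]
grip_width: 0.501
```

```bash
python3 - <<'E'
from h import *
rd(2)
for n in ["scene","side","wrist"]:
    c=cams.camera(n)
    for a,u in red(c): print(n,a,u,atz(c,u,.227).round(4))
    f=c["frame"]
    if n=="scene": f=f[150:300,120:320]
    if n=="side": f=f[110:260,230:430]
    cv2.imwrite(f"pics/{n}9.png",cv2.resize(f,None,fx=4 if n!="wrist" else 1.5,fy=4 if n!="wrist" else 1.5,interpolation=2))
E
```

```text
F [ 0.31  0.53 -0.42 -0.04  0.02  0.01] pos [ 0.6163 -0.0231  0.3374] t 21.675 rot [-2.235 -2.201 -0.015] ab [0.2502 0.2055] 0.5016202608134449
scene 20 [260.0, 110.5] [ 0.274  -0.3407  0.227 ]
scene 19 [242.5, 120.7] [ 0.3695 -0.3241  0.227 ]
scene 15 [222.7, 208.5] [0.6604 0.0171 0.227 ]
side 33 [301.9, 155.0] [0.6646 0.0172 0.227 ]
wrist 371 [302.8, 142.3] [0.6625 0.0185 0.227 ]
```

View pics/scene9.png

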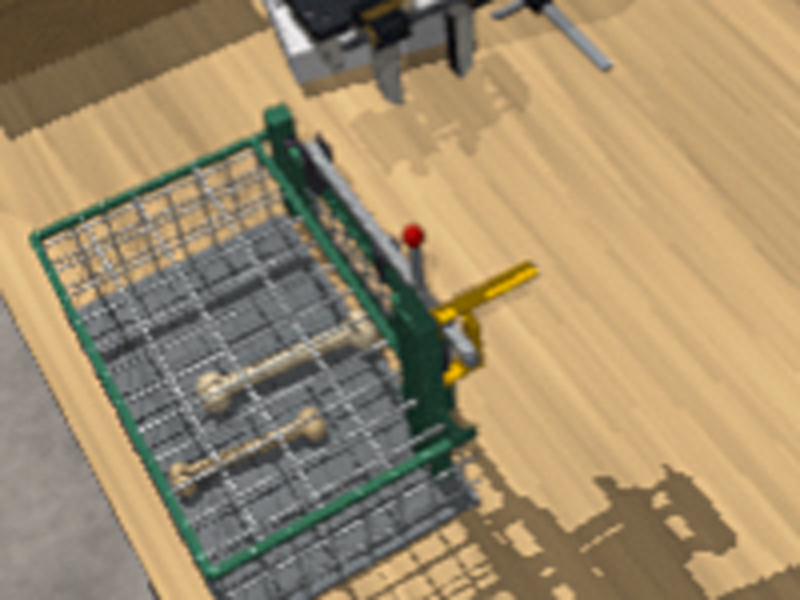

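View pics/side9.png

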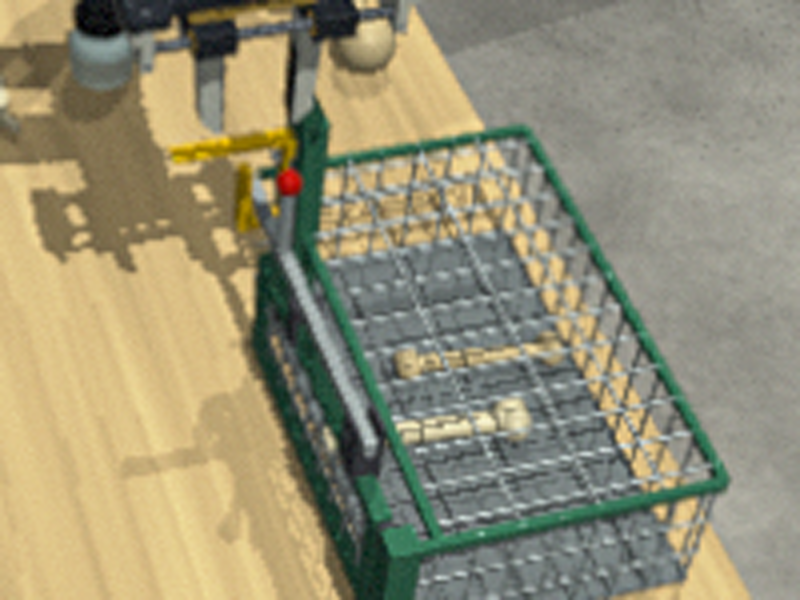

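View pics/wrist9.png

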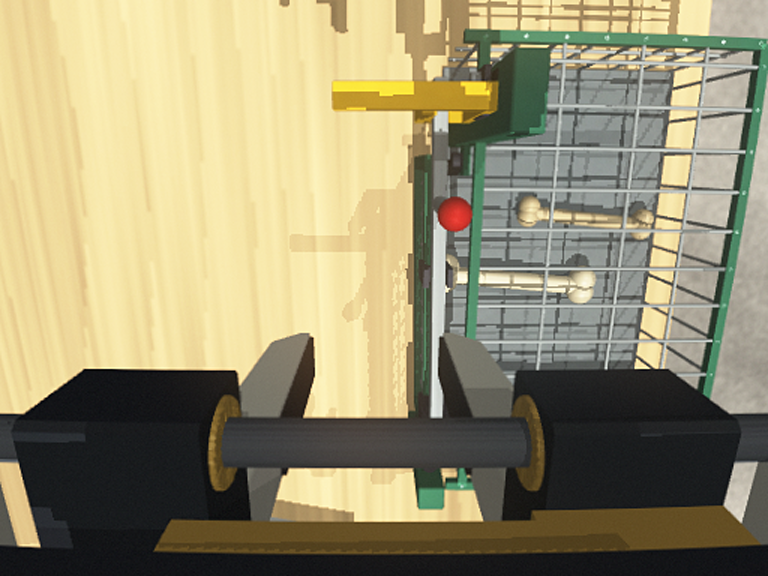

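Call:
jog_arm([
  [0,[0,0,0],[0,0,0]],
  [0,[0,0,0],[0,0,0]],
  [0,[0,0,0],[0,0,0]],
  [0,[0,0,0],[0,0,0]],
  [0,[0,0,0],[0,0,0]],
])

```text
t: 22.45
position: [0.6162, -0.0229, 0.3372]
tool_rot: [-2.234, -2.202, -0.014]
force: [0.4, -0.2, 0.2]
grip_width: 0.501
```

```bash
python3 - <<'E'
from h import *
for n in ["scene","side","wrist"]:
    c=cams.camera(n); a,u=red(c)[-1]; print(n,u,atz(c,u,.227).round(4))
print(order.close_job(), readout.get_state()["t"])
E
```

```text
scene [222.7, 208.5] [0.6604 0.0171 0.227 ]
side [301.8, 154.9] [0.6644 0.0177 0.227 ]
wrist [302.0, 141.4] [0.6625 0.0185 0.227 ]
the job is handed in; nothing more can be done
the job is handed in; nothing more can be done
```

The gate is shut and latched, and I handed the job in at about 22.5 s of the 64 s allowed.

- **Grip:** I held the red knob at the top of the stem, not the stem shaft. The pads are long enough to meet the 20 mm ball before they reach the 12 mm stem. I first closed on the knob too low, so I reopened and gripped it again at pad centre.
- **Finding the height:** I swung the gate part-way so the bar was under the hood, then raised the bar until it touched. That was about 5 N extra at the stem, or roughly 3.3 N at the hood. I then lowered the bar about 3 mm below the hood.
- **Passing the lip:** The forces showed no sign of the bar touching the lip, either while passing over it or while coming down behind it. Sideways forces reached about 5 N because my arc was slightly off, and I corrected that along the way.
- **Closing:** I moved the gate at about 25 mm/s through the spring buffer until it stopped, with about 10 N at the stem.
- **Latching:** I lowered the bar to its level rest behind the lip and eased off. The lip took the load at a gate angle of about 0.02 rad, and only then did I let go.

**Last checks:**
- After I let go, all three cameras showed the bar behind the lip.
- The knob was back at its level-bar height and did not move over the next 0.9 s.
- The scene and side cameras put the knob about 4 mm apart in x. That matches the offset between them at the start.
- The bones in the cage looked undisturbed. I did not measure the other items on the table again, and the arm did not go near them.

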